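Put the chopstick rest away and click the slide cover shut

TASK

Lay the chopstick rest that is out on the table down flat in the open end of its box with the other two (do not drop it in), then slide the cover along its rails until its tongue clicks down behind the catch and stays shut. Feel for the click and do not force the cover; leave everything else on the table where it is.

Things in the scene. Friction and masses are not known exactly. Their poses are not given: they have to be found in the camera images.
- box: White plastic box 270 (x) x 110 x 44 mm, held to the table by suction feet; it does not move. Origin: centre of its underside; +x is the way the cover closes, z up. Floor 4 mm thick, 100 mm wide inside. The end wall at -x is 33 mm high and the cover slides out over it. At the start the box is open from the cover's leading edge to x = 84 mm; the rest goes there.
- rail (a point): Point on the box's middle line, 34 mm above the table, level with the tops of its two rails. The cover runs along both long sides on these rails (under its edges, |y| = 43 to 50 mm) and beneath lips (underside z = 39 mm, top 44 mm) that reach in to |y| = 44 mm. Axes as the box's.
- catch (a point): Nominal middle of the stop face at the box's +x end (x = 122 mm, 34 mm up) that halts the cover's leading edge. The stop belongs to a steel catch plate with a 36 mm wide ramped cross ledge before it (ramp foot 27.5 mm, ledge rear 8.5 mm before the stop, ledge top 33 mm up). The plate is adjustable in slots: stop and ledge together stand up to 9 mm either way along x from here, not measured.
- cover: Grey slide cover, plate 264 (x) x 98 x 4 mm, captive in the grooves (1 mm play each way). Origin: centre of the plate's underside; x as the box's. Shut, its origin is at x = -10 mm in the box frame (+-9 with the catch); it starts 107 to 127 mm short of x = -10. Push it along +x. It cracks if over 20 N acts between cover and box (a push of about 15 N), pressing down included.
- cover_nose (a point): Middle of the cover's leading edge, level with its underside: 132 mm ahead of the cover's origin. When shut it stands against the stop of the catch.
- thumb_bar (a point): Centre of the top of the cover's thumb bar, a raised bar across the cover: 10 mm thick (x) x 60 mm (y) x 13 mm above the plate, upright faces, 80 mm behind the cover's origin. Its top is 51 mm above the table, the plate around it 38 mm. Push on its rear (-x) face, or pinch it. Axes as the cover's.
- tab (a joint): Bend (rad) of the cover's spring tongue, 30 x 54 mm between two slots in the middle of the leading edge, barb under its tip: 0 relaxed, about 0.06 on the ledge, 0 again once clicked down behind it. It begins to bend about 23 mm before the stop; the push needed grows to about 6 to 11 N, then falls; the click comes 1.5 mm before the stop. Let go sooner, the cover stays part-way.
- rest: White ceramic chopstick rest lying on the table, a bar 50 (x) x 16 (y) x 13 mm with two raised rounded ends, the middle 8 mm high; 28 g. Origin: centre of its underside. Grasp across its 16 mm width.
- rest_a: One of two identical chopstick rests already in the box, under the cover; origin at the centre of its underside.
- rest_b: The other rest already in the box.
- plate: Red melamine plate, 200 mm across, 20 mm high; origin under its centre. Not to be disturbed.
- chopsticks_1: Lowest of a stack of three pairs of bamboo chopsticks, each pair 225 x 15 x 6.5 mm, banded in paper; origin under its centre, x along the sticks. Not to be disturbed.
- chopsticks_2: Middle pair of the stack.
- chopsticks_3: Top pair of the stack.
- tong: Stainless serving tong, about 235 x 60 x 16 mm, lying along its x; origin under its middle. Not to be disturbed.
- jar: Clear acrylic jar with a twist cap, 84 mm across, 115 mm high; origin under its centre. Not to be disturbed.
- dish: White ceramic sauce dish, 84 mm across, 24 mm high; origin under its centre. Not to be disturbed.
- spoon: White melamine spoon 140 mm long, lying along its x. Not to be disturbed.
- burner: Portable induction burner with a shallow lidded pot on it, 300 x 360 x 62 mm (145 mm with the pot), fixed; origin under its centre. A black toggle switch and a dial stand on the control strip along its -y edge.

How it is judged (in metres and radians):
On the way, in this order (a step that is already met when the one before it is completed fails the run):
1. the rest lies flat on the floor of the box, let go, while the cover is still open (x of rest in the frame of box between -0.13 and 0.127 m and y of rest in the frame of box between -0.048 and 0.048 m and z of rest in the frame of box between 0 and 0.01 m and angle between rest's own z axis and vertical below 0.2 rad and contact force between rest and the fingers below 0.1 N and linear speed of rest below 0.03 m/s and x of cover in the frame of box below -0.08 m), for 0.2 s.
2. the cover's tongue is riding over the catch's ledge (value of joint tab above 0.04 rad), for 0.05 s.
3. the cover is home and its tongue has clicked down behind the ledge (x of cover in the frame of box above -0.0225 m and value of joint tab below 0.03 rad and linear speed of cover below 0.01 m/s), for 0.2 s.
At the end, for the whole second after the job is handed in: The rest lies flat (within 0.2 rad) on the floor of the box beside the other two, let go and still; the cover stands home against the catch (its origin beyond x = -22.5 mm in the box frame) and is still, its tongue relaxed behind the ledge (bend under 0.03 rad) (all of step 3 and x of rest in the frame of box between -0.13 and 0.127 m and y of rest in the frame of box between -0.048 and 0.048 m and z of rest in the frame of box between 0 and 0.01 m and angle between rest's own z axis and vertical below 0.2 rad and contact force between rest and the fingers below 0.1 N and linear speed of rest below 0.03 m/s and x of rest_a in the frame of box between -0.13 and 0.127 m and y of rest_a in the frame of box between -0.048 and 0.048 m and z of rest_a in the frame of box between 0 and 0.01 m and x of rest_b in the frame of box between -0.13 and 0.127 m and y of rest_b in the frame of box between -0.048 and 0.048 m and z of rest_b in the frame of box between 0 and 0.01 m); the robot touches nothing.
It fails at once if more than 20 N acts between the cover and the box (forced, slammed or pressed down) (contact force between cover and box above 20 N).
It fails at once if the rest is dropped into the box (moves faster than 0.55 m/s inside it) (linear speed of rest above 0.55 m/s and z of rest in the frame of box below 0.034 m and x of rest in the frame of box between -0.13 and 0.13 m and y of rest in the frame of box between -0.05 and 0.05 m).
It fails at once if something else on the table is shifted by more than 20 mm (distance of any of plate, chopsticks_1, chopsticks_2, chopsticks_3, tong, jar, dish, spoon from where it was at the start of the episode above 0.02 m).
It fails at once if the burner is knocked (contact force between burner and the arm above 2 N).
It also fails if it takes over 56 s, if anything falls off the work surface, if the arm or the gripper's body presses on something with over 40 N, if the wrist force passes 120 N, or if a joint passes its speed limit or range.

ROBOT

A 7-joint arm with a two-finger parallel gripper is mounted at the origin on the work surface. World frame = base frame: x ahead of the robot, y to its left, z up, the work surface at z = 0. Lengths are in mm, angles in degrees, forces in N, time in s.
With the tool pointing down it reaches from about 425 to 875 mm from the base axis. Payload 9.9 kg.
Tool frame: the origin (TCP) lies at the very end of the fingers, on their centre line; the grasp point (between the pads) lies 19 mm behind it; z points along the fingers, y is the line along which they close (so a half turn about z gives the same grasp; the last joint's range is limited). The gripper opens to 85 mm and grips with 20 to 120 N. Pads are 22 mm wide; open, the fingers measure 114 mm over their backs; the gripper's body (76 mm by 85 mm) begins 54 mm behind the grasp point. The pads swing forward as they close: fully open they stand 13 mm farther back than shut.
Start: joints at [-67.827, 32.985, 1.427, 82.34, -0.859, 64.687, -3.237], TCP at [306.173, 601.57, 231.289] pointing down, gripper open.
Joint ranges: [-157.87, 157.87], [-19.46, 123.44], [-87.15, 90], [11.01, 140.99], [-62.26, 242.26], [9.8, 113.94], [-161.44, 161.44]. Speed limits (degrees/s): [127.2, 127.2, 172.46, 172.46, 180, 180, 180].

INTERFACE

Orientations are given as [roll, pitch, yaw] about the fixed x, y, z axes, in that order (R = Rz(yaw) Ry(pitch) Rx(roll)).
In Python, from bench import arm, imaging, order gives the robot as it stands.
- The arm moves only by the tool step_arm, never from a script. Its argument "series" is a list of rows, each an object of numbers: "rx", "ry", "rz": the turn, a rotation vector about the world's x, y, z in degrees; "dx", "dy", "dz": the shift along the world's x, y, z in m; "grip": the opening, from 0 (shut) to 1 (fully open). In form: [{"rx": .., "ry": .., "rz": .., "dx": .., "dy": .., "dz": .., "grip": ..}, ...]. A call has exactly 10 rows; each row is the pose to reach, as a shift and turn from the pose commanded when the call began; what a row does not reach only later rows make up. A row lasts 1/12 s, in which the tool goes at most 41.7 mm and 7.16 degrees, less where a joint would pass 70% of its speed; a pose out of reach is approached as far as the arm can. A call with a gripper value outside its range is refused whole. The fingers move at their own pace and stop on an object; the grip force is fixed at half the most. Time passes only in rows, so rows that repeat a pose let the fingers close, or fill a call up. It gives the time, the measured TCP pose, the force, the opening and the grip force at its end, in the units of the state.
- arm.get_obs(): the state, without advancing time (a new reading comes with each control period).
- imaging.get_image(name): name is "scene" or "top" or "wrist"; returns (picture, depth): 480x640x3 uint8, blue, green, red; 480x640 float32, mm along the optical axis (not along the pixel's ray), 0 where there is no reading.
- imaging.calibration(name): a dict with "fx", "fy", "cx", "cy" (pixels), "eye" and "attitude" of the camera in the world; the wrist camera has in their place "mount" (4x4, takes a point from camera to tool coordinates, whose origin is the TCP and whose axes are the flange's). Camera axes: x right, y down, z forward; pixel columns grow to the right and rows downward; lengths in mm; the calibration is good to about 2 mm. A picture is of the moment at which its call begins: read the wrist's pose just before it. calibration takes no time and is no camera call.
- order.job_done(): hands the job in; it is judged then, once.
The state is a dict: "time": time; "joints": joint angles; "joint_vel": joint speeds; "effort": joint torques, N m; "eef_pos": TCP position; "tool_rot": TCP orientation; "contact_force": force on the tool from outside, world axes, zero at the start; "wrist_torque": the same for the moment, N m; "opening": finger opening in mm; "finger_force": force on a finger pad.
Only numpy, scipy, OpenCV 4.12 (cv2) and the standard library are available. Lean on these libraries where they do the work, as an engineer would, in place of code of your own. Each camera call takes 0.05 s, during which the arm holds its last target. There are 200 camera calls.

## Working session

There is one attempt and no reset: what is moved stays moved. The work goes in short steps, Python scripts to look and compute and a tool call to move; the robot and the scene stay as the last step left them, time stands still between calls to the robot, and variables do not carry over. Pictures are saved under pics/ and viewed, at most 10 in all, crops included, and the job is handed in when it is done.

Besides the shell and the picture viewer there is one more tool, called after ">>>" by a JSON object that holds its "api" and its "payload". step_arm: Moves the arm, as the interface text tells. Its arguments: {"type":"object","properties":{"series":{"type":"array","items":{"type":"object","properties":{"rx":{"type":"number"},"ry":{"type":"number"},"rz":{"type":"number"},"dx":{"type":"number"},"dy":{"type":"number"},"dz":{"type":"number"},"grip":{"type":"number"}}}}},"required":["series"]}

```bash
mkdir -p pics; cat > h.py <<'E'
import numpy as np, cv2
from scipy.spatial.transform import Rotation as R
from bench import arm, imaging, order
def cam(name, save=None):
    o=arm.get_obs(); im,d=imaging.get_image(name); c=imaging.calibration(name)
    if name=='wrist':
        T=np.eye(4); T[:3,:3]=R.from_euler('xyz',o['tool_rot'],degrees=True).as_matrix(); T[:3,3]=o['eef_pos']
        M=T@np.array(c['mount'])
    else: M=None
    if save: cv2.imwrite('pics/'+save,im)
    return im,d,c,M
def cloud(d,c,M):
    v,u=np.mgrid[:480,:640]
    p=np.stack([(u-c['cx'])/c['fx']*d,(v-c['cy'])/c['fy']*d,d],-1)
    return p@M[:3,:3].T+M[:3,3]
E
python3 - <<'E'
from h import *
for n in ('top','scene'):
    im,d,c,M=cam(n,n+'0.png'); np.savez(n+'0.npz',im=im,d=d); print(n,c)
print(imaging.calibration('wrist')); print(arm.get_obs())
E
```

```text
top {'fx': 498.80327449001857, 'fy': 498.80327449001857, 'cx': 317.9007615492229, 'cy': 245.8377317561604, 'eye': array([ 429.3149654 ,   52.9338358 , 1242.63839965]), 'attitude': array([-174.11689925,    0.40053774,  -90.49638457])}
scene {'fx': 454.5248037151314, 'fy': 454.5248037151314, 'cx': 318.68909924439123, 'cy': 239.5259630421234, 'eye': array([1512.9185542 , -527.19682785,  826.52935388]), 'attitude': array([-124.54037325,   -1.09720505,   58.93464995])}
{'fx': 389.49914246654004, 'fy': 389.49914246654004, 'cx': 322.3964127499541, 'cy': 239.63570682382243, 'mount': array([[-4.51956022e-04, -9.61136374e-01, -2.76073661e-01,
         7.03161099e+01],
       [ 9.99999898e-01, -4.41656258e-04, -9.94809911e-05,
        -8.63602605e-01],
       [-2.63148609e-05, -2.76073677e-01,  9.61136475e-01,
        -1.41817092e+02],
       [ 0.00000000e+00,  0.00000000e+00,  0.00000000e+00,
         1.00000000e+00]])}
{'time': 0.1, 'joints': array([-67.82589435,  33.02764468,   1.4214068 ,  82.37896002,
        -0.86081583,  64.68737227,  -3.23633296]), 'joint_vel': array([ 0.04924057, -0.06812487,  0.08122943, -0.14212875, -0.02031162,
       -0.04330078, -0.02205792]), 'effort': array([ 7.61664851e-03, -7.67304683e+01,  2.25864395e+00, -2.86605424e+01,
        1.59673387e-02,  8.62830842e-03, -3.11327506e-05]), 'eef_pos': array([305.97498331, 601.23179413, 230.54671924]), 'tool_rot': array([-1.79916533e+02,  1.76237182e-03,  1.53028571e+02]), 'contact_force': array([-0.00687446, -0.13767645, -0.36954269]), 'wrist_torque': array([0.05131141, 0.02550291, 0.00551593]), 'finger_force': 0.0, 'opening': 85.4405118289522}
```

View pics/top0.png

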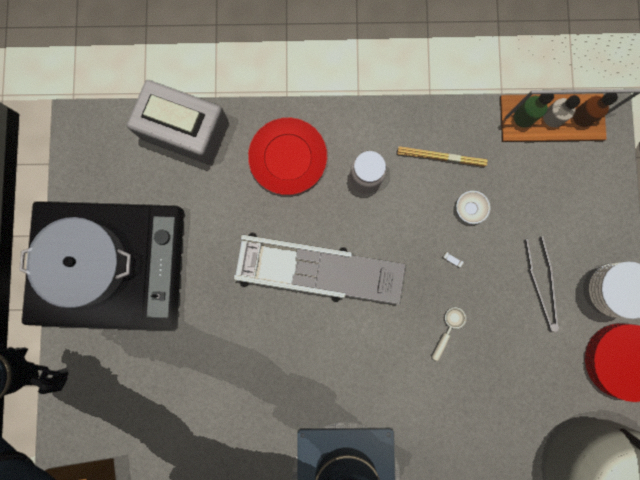

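The box runs left to right, with its +x end (catch) at about (240,262). The cover sticks out to the right to (403,290), with the thumb bar at (385,281). The rest lies at (454,260), the spoon at (450,330) and the dish at (473,208).

```bash
cat >> h.py <<'E'
def fixedM(c):
    M=np.eye(4); M[:3,:3]=R.from_euler('xyz',c['attitude'],degrees=True).as_matrix(); M[:3,3]=c['eye']; return M
E
python3 - <<'E'
from h import *
z=np.load('top0.npz'); im,d=z['im'],z['d']; c=imaging.calibration('top'); P=cloud(d,c,fixedM(c))
for u,v in [(454,260),(385,281),(550,380),(200,400),(440,230)]: print(u,v,P[v,u].round(1))
def roi(name,u0,u1,v0,v1,zlo,zhi):
    m=np.zeros(d.shape,bool); m[v0:v1,u0:u1]=1; m&=(P[...,2]>zlo)&(P[...,2]<zhi)&(d>0)
    q=P[m][:,:2].astype(np.float32); r=cv2.minAreaRect(q); print(name,m.sum(),q.mean(0).round(1),r,np.median(P[m][:,2]).round(1)); return cv2.boxPoints(r)
roi('rest',438,470,248,275,5,30)
roi('cover',300,412,240,310,31,48)
roi('bar',370,398,262,300,46,60)
roi('all',228,412,228,310,20,60)
g=cv2.resize(im[225:375,220:480],(780,450),interpolation=cv2.INTER_CUBIC); cv2.imwrite('pics/c1.png',g)
E
```

```text
454 260 [ 518.4 -276.9    5.6]
385 281 [ 466.9 -100.7   36.6]
550 380 [ 2.246e+02 -5.003e+02  3.000e-01]
200 400 [183.2 350.6  -0.6]
440 230 [ 594.4 -245.9    0.9]
rest 138 [ 520.1 -271.3] ((509.5534362792969, -265.5003356933594), (59.81620407104492, 64.48538970947266), 33.61112594604492) 9.2
cover 4276 [483.2 -14.6] ((482.72601318359375, -14.181655883789062), (257.7449951171875, 110.02986907958984), 80.22686767578125) 38.1
bar 106 [469.5 -89.3] ((469.1906433105469, -89.35438537597656), (10.256868362426758, 58.265193939208984), 80.40982818603516) 49.7
all 5893 [491.8  38.5] ((495.046142578125, 57.81214904785156), (403.7191467285156, 110.43682098388672), 80.0961685180664) 38.1
```

View pics/c1.png

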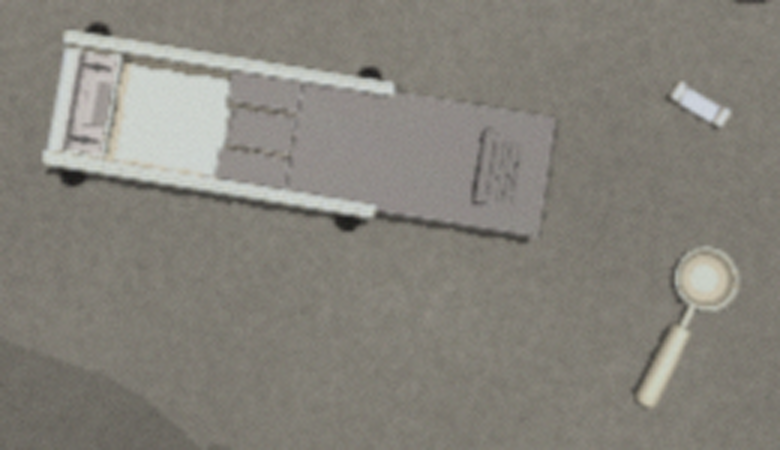

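>>> {"api": "step_arm", "payload": {"series": [{"dx": 0.19, "dy": -0.4, "dz": 0.01, "rz": -45, "grip": 0.6}, {"dx": 0.19, "dy": -0.4, "dz": 0.01, "rz": -45, "grip": 0.6}, {"dx": 0.19, "dy": -0.4, "dz": 0.01, "rz": -45, "grip": 0.6}, {"dx": 0.19, "dy": -0.4, "dz": 0.01, "rz": -45, "grip": 0.6}, {"dx": 0.19, "dy": -0.4, "dz": 0.01, "rz": -45, "grip": 0.6}, {"dx": 0.19, "dy": -0.4, "dz": 0.01, "rz": -45, "grip": 0.6}, {"dx": 0.19, "dy": -0.4, "dz": 0.01, "rz": -45, "grip": 0.6}, {"dx": 0.19, "dy": -0.4, "dz": 0.01, "rz": -45, "grip": 0.6}, {"dx": 0.19, "dy": -0.4, "dz": 0.01, "rz": -45, "grip": 0.6}, {"dx": 0.19, "dy": -0.4, "dz": 0.01, "rz": -45, "grip": 0.6}]}}

```text
validation failed for argument at $.se...
```

>>> {"api": "step_arm", "payload": {"series": [{"rx": 0, "ry": 0, "rz": -45, "dx": 0.19, "dy": -0.4, "dz": 0.01, "grip": 0.6}, {"rx": 0, "ry": 0, "rz": -45, "dx": 0.19, "dy": -0.4, "dz": 0.01, "grip": 0.6}, {"rx": 0, "ry": 0, "rz": -45, "dx": 0.19, "dy": -0.4, "dz": 0.01, "grip": 0.6}, {"rx": 0, "ry": 0, "rz": -45, "dx": 0.19, "dy": -0.4, "dz": 0.01, "grip": 0.6}, {"rx": 0, "ry": 0, "rz": -45, "dx": 0.19, "dy": -0.4, "dz": 0.01, "grip": 0.6}, {"rx": 0, "ry": 0, "rz": -45, "dx": 0.19, "dy": -0.4, "dz": 0.01, "grip": 0.6}, {"rx": 0, "ry": 0, "rz": -45, "dx": 0.19, "dy": -0.4, "dz": 0.01, "grip": 0.6}, {"rx": 0, "ry": 0, "rz": -45, "dx": 0.19, "dy": -0.4, "dz": 0.01, "grip": 0.6}, {"rx": 0, "ry": 0, "rz": -45, "dx": 0.19, "dy": -0.4, "dz": 0.01, "grip": 0.6}, {"rx": 0, "ry": 0, "rz": -45, "dx": 0.19, "dy": -0.4, "dz": 0.01, "grip": 0.6}]}}

```text
time: 0.93
eef_pos: [485.1, 223.4, 240.7]
tool_rot: [-180.0, -0.0, 108.0]
contact_force: [0.7, 0.7, -0.6]
opening: 50.9
finger_force: 0.0
```

```bash
python3 - <<'E'
from h import *
cam('wrist')
im,d,c,M=cam('wrist','w1.png'); np.savez('w1.npz',im=im,d=d,M=M); P=cloud(d,c,M)
print(arm.get_obs()['eef_pos'])
for n,a,b in (('lips',41.5,46),('cover',36,40)):
    m=(P[...,2]>a)&(P[...,2]<b)&(d>0); q=P[m][:,:2].astype(np.float32)
    print(n,len(q),cv2.minAreaRect(q))
E
```

```text
[487.90377589 217.3017119  241.17400831]
lips 5261 ((570.1800537109375, 170.25503540039062), (260.2915344238281, 461.61700439453125), 13.270739555358887)
cover 8466 ((529.14111328125, 147.04112243652344), (358.7489013671875, 489.3808898925781), 13.799513816833496)
```

View pics/w1.png

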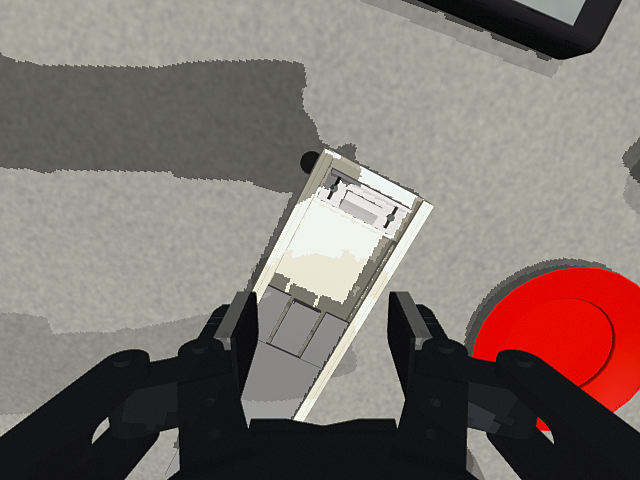

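>>> {"api": "step_arm", "payload": {"series": [{"rx": 0, "ry": 0, "rz": -39, "dx": 0.023, "dy": -0.472, "dz": -0.11, "grip": 0.6}, {"rx": 0, "ry": 0, "rz": -39, "dx": 0.023, "dy": -0.472, "dz": -0.0, "grip": 0.6}, {"rx": 0, "ry": 0, "rz": -39, "dx": 0.023, "dy": -0.472, "dz": -0.0, "grip": 0.6}, {"rx": 0, "ry": 0, "rz": -39, "dx": 0.023, "dy": -0.472, "dz": -0.0, "grip": 0.6}, {"rx": 0, "ry": 0, "rz": -39, "dx": 0.023, "dy": -0.472, "dz": -0.0, "grip": 0.6}, {"rx": 0, "ry": 0, "rz": -39, "dx": 0.023, "dy": -0.472, "dz": -0.0, "grip": 0.6}, {"rx": 0, "ry": 0, "rz": -39, "dx": 0.023, "dy": -0.472, "dz": -0.0, "grip": 0.6}, {"rx": 0, "ry": 0, "rz": -39, "dx": 0.023, "dy": -0.472, "dz": -0.0, "grip": 0.6}, {"rx": 0, "ry": 0, "rz": -39, "dx": 0.023, "dy": -0.472, "dz": -0.11, "grip": 0.6}, {"rx": 0, "ry": 0, "rz": -39, "dx": 0.023, "dy": -0.472, "dz": -0.11, "grip": 0.6}]}}

```text
time: 1.87
eef_pos: [505.0, -174.9, 187.5]
tool_rot: [179.8, -0.0, 69.0]
contact_force: [0.9, 0.8, -0.7]
opening: 51.1
finger_force: 0.0
```

```bash
python3 - <<'E'
from h import *
cam('wrist');cam('wrist')
im,d,c,M=cam('wrist','w2.png'); P=cloud(d,c,M)
print(arm.get_obs()['eef_pos'])
m=(P[...,2]>4)&(P[...,2]<22)&(abs(P[...,0]-519)<50)&(abs(P[...,1]+272)<50); q=P[m]
print(m.sum(),q.mean(0) if m.any() else 0, cv2.minAreaRect(q[:,:2].astype(np.float32)))
mt=(abs(P[...,0]-519)<50)&(abs(P[...,1]+272)<50)&~m; print('table z',np.median(P[mt][:,2]))
v,u=np.nonzero(m);print(u.min(),u.max(),v.min(),v.max())
E
```

```text
[ 502.55026815 -175.24108181  185.38553963]
955 [ 518.38796768 -272.36516148    8.40700802] ((518.595703125, -273.0608215332031), (50.20945358276367, 16.44084930419922), 58.70462417602539)
table z -0.8305471246986826
366 395 276 330
```

View pics/w2.png

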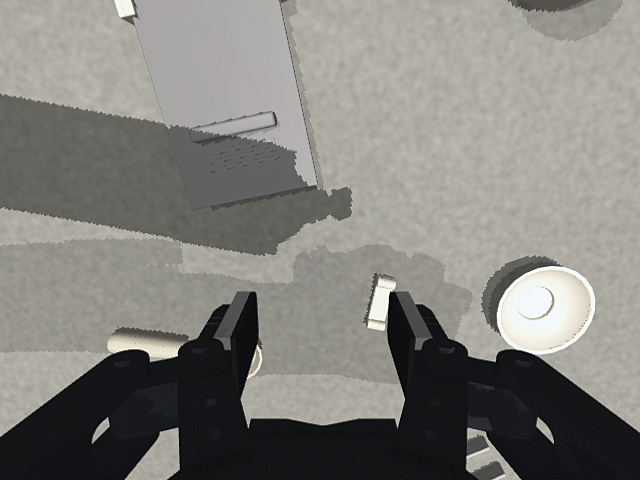

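>>> {"api": "step_arm", "payload": {"series": [{"rx": 0, "ry": 0, "rz": -10, "dx": 0.016, "dy": -0.098, "dz": -0.04, "grip": 0.6}, {"rx": 0, "ry": 0, "rz": -10, "dx": 0.016, "dy": -0.098, "dz": -0.04, "grip": 0.6}, {"rx": 0, "ry": 0, "rz": -10, "dx": 0.016, "dy": -0.098, "dz": -0.06, "grip": 0.6}, {"rx": 0, "ry": 0, "rz": -10, "dx": 0.016, "dy": -0.098, "dz": -0.09, "grip": 0.6}, {"rx": 0, "ry": 0, "rz": -10, "dx": 0.016, "dy": -0.098, "dz": -0.12, "grip": 0.6}, {"rx": 0, "ry": 0, "rz": -10, "dx": 0.016, "dy": -0.098, "dz": -0.14, "grip": 0.6}, {"rx": 0, "ry": 0, "rz": -10, "dx": 0.016, "dy": -0.098, "dz": -0.155, "grip": 0.6}, {"rx": 0, "ry": 0, "rz": -10, "dx": 0.016, "dy": -0.098, "dz": -0.16, "grip": 0.6}, {"rx": 0, "ry": 0, "rz": -10, "dx": 0.016, "dy": -0.098, "dz": -0.16, "grip": 0.6}, {"rx": 0, "ry": 0, "rz": -10, "dx": 0.016, "dy": -0.098, "dz": -0.16, "grip": 0.6}]}}

```text
time: 2.85
eef_pos: [521.1, -270.0, 27.9]
tool_rot: [180.0, -0.0, 59.1]
contact_force: [0.0, 0.6, 0.6]
opening: 51.4
finger_force: 0.0
```

```bash
python3 - <<'E'
from h import *
im,d,c,M=cam('wrist'); P=cloud(d,c,M)
o=arm.get_obs();print(o['eef_pos'],o['tool_rot'])
m=(P[...,2]>4)&(P[...,2]<22)&(abs(P[...,0]-519)<32)&(abs(P[...,1]+272)<32); q=P[m]
print(m.sum(), cv2.minAreaRect(q[:,:2].astype(np.float32)))
E
```

```text
[ 521.25384146 -270.39072505   28.33065708] [ 1.79912572e+02 -2.32332128e-02  5.90737692e+01]
3713 ((518.7666625976562, -273.46905517578125), (50.20606231689453, 15.946102142333984), 58.41759490966797)
```

>>> {"api": "step_arm", "payload": {"series": [{"rx": 0, "ry": 0, "rz": 0, "dx": -0.0025, "dy": -0.003, "dz": -0.01, "grip": 0.6}, {"rx": 0, "ry": 0, "rz": 0, "dx": -0.0025, "dy": -0.003, "dz": -0.018, "grip": 0.6}, {"rx": 0, "ry": 0, "rz": 0, "dx": -0.0025, "dy": -0.003, "dz": -0.0245, "grip": 0.5}, {"rx": 0, "ry": 0, "rz": 0, "dx": -0.0025, "dy": -0.003, "dz": -0.0245, "grip": 0.4}, {"rx": 0, "ry": 0, "rz": 0, "dx": -0.0025, "dy": -0.003, "dz": -0.0245, "grip": 0.0}, {"rx": 0, "ry": 0, "rz": 0, "dx": -0.0025, "dy": -0.003, "dz": -0.0245, "grip": 0.0}, {"rx": 0, "ry": 0, "rz": 0, "dx": -0.0025, "dy": -0.003, "dz": -0.0245, "grip": 0.0}, {"rx": 0, "ry": 0, "rz": 0, "dx": -0.0025, "dy": -0.003, "dz": -0.0245, "grip": 0.0}, {"rx": 0, "ry": 0, "rz": 0, "dx": -0.0025, "dy": -0.003, "dz": -0.0245, "grip": 0.0}, {"rx": 0, "ry": 0, "rz": 0, "dx": -0.0025, "dy": -0.003, "dz": -0.0245, "grip": 0.0}]}}

```text
time: 3.73
eef_pos: [517.9, -273.7, 2.8]
tool_rot: [180.0, -0.0, 59.0]
contact_force: [0.6, 0.0, -0.4]
opening: 13.7
finger_force: 58.6
```

```bash
python3 - <<'E'
from h import *
o=arm.get_obs();print(o['eef_pos'],o['opening'],o['finger_force'],o['contact_force'])
z=np.load('w1.npz'); d=z['d'];M=z['M'];c=imaging.calibration('wrist');P=cloud(d,c,M)
# lip-top end wall corners at z=44, from pixels
for u,v in [(327,150),(432,205)]:
    r=M[:3,:3]@[(u-c['cx'])/c['fx'],(v-c['cy'])/c['fy'],1]; t=(44-M[2,3])/r[2]; print((M[:3,3]+t*r).round(1),P[v+3,u-2].round(1))
e=np.array([np.cos(np.radians(80.2)),np.sin(np.radians(80.2))]);n=np.array([-e[1],e[0]])
# box-frame extents of lips using top-cam estimate of origin
O=np.array([506.5,123.6]); q=P[...,:2]-O; X=q@e;Y=q@n
m=(P[...,2]>41)&(P[...,2]<46)&(abs(X)<150)&(abs(Y)<65)&(d>0)
print(cv2.minAreaRect(P[m][:,:2].astype(np.float32)),X[m].max(),Y[m].min(),Y[m].max())
for s in (0,-20,20):
    k=(abs(Y-s)<3)&(X>-60)&(X<140)
    k2=k&(P[...,2]<15)&(P[...,2]>0);print('floor x',X[k2].min(),X[k2].max())
E
```

```text
[ 517.93455232 -273.71654622    2.77645015] 13.747369147932712 58.564247488975525 [ 0.62131792  0.0195008  -0.44354143]
[477.4 262.8  44. ] [476.6 259.7  41.8]
[580.3 245.3  44. ] [579.6 242.3  43.9]
((505.69000244140625, 124.76838684082031), (263.99334716796875, 110.08440399169922), 80.13742065429688) 132.98235069472113 -54.15782792411576 55.99157160001631
floor x -21.00575083286258 139.7586676037148
floor x -59.98134898995935 138.95375385652957
floor x -19.132780327312616 139.6577396605201
```

>>> {"api": "step_arm", "payload": {"series": [{"rx": 0, "ry": 0, "rz": 0, "dx": 0, "dy": 0, "dz": 0.015, "grip": 0}, {"rx": 0, "ry": 0, "rz": 0, "dx": 0, "dy": 0, "dz": 0.045, "grip": 0}, {"rx": 0, "ry": 0, "rz": 3, "dx": 0, "dy": 0.015, "dz": 0.08, "grip": 0}, {"rx": 0, "ry": 0, "rz": 7, "dx": 0, "dy": 0.045, "dz": 0.105, "grip": 0}, {"rx": 0, "ry": 0, "rz": 12, "dx": 0, "dy": 0.08, "dz": 0.12, "grip": 0}, {"rx": 0, "ry": 0, "rz": 17, "dx": -0.002, "dy": 0.12, "dz": 0.12, "grip": 0}, {"rx": 0, "ry": 0, "rz": 21, "dx": -0.004, "dy": 0.16, "dz": 0.12, "grip": 0}, {"rx": 0, "ry": 0, "rz": 21, "dx": -0.004, "dy": 0.2, "dz": 0.12, "grip": 0}, {"rx": 0, "ry": 0, "rz": 21, "dx": -0.005, "dy": 0.24, "dz": 0.12, "grip": 0}, {"rx": 0, "ry": 0, "rz": 21, "dx": -0.005, "dy": 0.28, "dz": 0.12, "grip": 0}]}}

```text
time: 4.57
eef_pos: [512.3, 8.1, 122.9]
tool_rot: [180.0, -0.0, 80.0]
contact_force: [0.6, 0.3, -0.1]
opening: 13.5
finger_force: 58.7
```

>>> {"api": "step_arm", "payload": {"series": [{"rx": 0, "ry": 0, "rz": 0, "dx": 0, "dy": 0.035, "dz": 0, "grip": 0}, {"rx": 0, "ry": 0, "rz": 0, "dx": 0, "dy": 0.07, "dz": 0, "grip": 0}, {"rx": 0, "ry": 0, "rz": 0, "dx": 0, "dy": 0.105, "dz": 0, "grip": 0}, {"rx": 0, "ry": 0, "rz": 0, "dx": 0, "dy": 0.135, "dz": 0, "grip": 0}, {"rx": 0, "ry": 0, "rz": 0, "dx": 0, "dy": 0.15, "dz": 0, "grip": 0}, {"rx": 0, "ry": 0, "rz": 0, "dx": 0, "dy": 0.157, "dz": 0, "grip": 0}, {"rx": 0, "ry": 0, "rz": 0, "dx": 0, "dy": 0.157, "dz": 0, "grip": 0}, {"rx": 0, "ry": 0, "rz": 0, "dx": 0, "dy": 0.157, "dz": 0, "grip": 0}, {"rx": 0, "ry": 0, "rz": 0, "dx": 0, "dy": 0.157, "dz": 0, "grip": 0}, {"rx": 0, "ry": 0, "rz": 0, "dx": 0, "dy": 0.157, "dz": 0, "grip": 0}]}}

```text
time: 5.4
eef_pos: [513.0, 161.5, 122.8]
tool_rot: [180.0, 0.0, 79.9]
contact_force: [0.9, 0.4, -0.5]
opening: 13.7
finger_force: 58.7
```

```bash
python3 - <<'E'
from h import *
im,d,c,M=cam('wrist','w3.png'); o=arm.get_obs();print(o['eef_pos'],o['tool_rot'],o['opening'],o['finger_force'],o['contact_force'])
E
```

```text
[512.99469571 161.65942512 122.78052666] [1.79991080e+02 1.70768851e-02 7.98804980e+01] 13.323867137155656 58.672746419906616 [-0.21418169 -0.96159796  0.27362426]
```

View pics/w3.png

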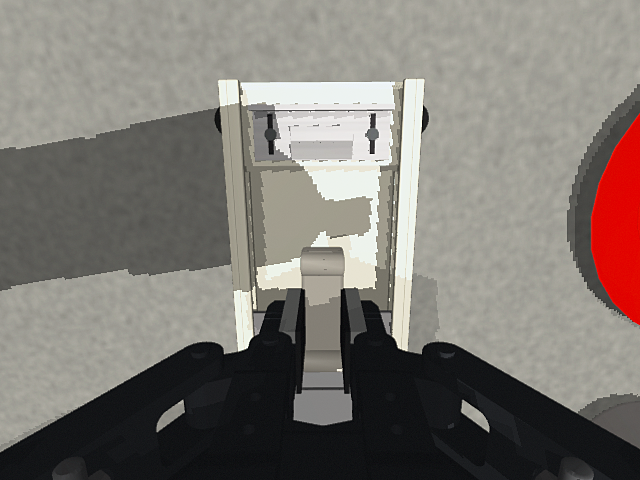

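The rest is held straight, centred over the opening at about (322,305). The cover's edge is at row ~315, and the catch ledge spans rows 127–157 at u≈322.

```bash
python3 - <<'E'
from h import *
c=imaging.calibration('wrist');o=arm.get_obs()
im,d,c,M=cam('wrist');P=cloud(d,c,M)
e=np.array([np.cos(np.radians(80.1)),np.sin(np.radians(80.1))]);n=np.array([-e[1],e[0]]);O=np.array([506,122])
def px(u,v,z):
    r=M[:3,:3]@[(u-c['cx'])/c['fx'],(v-c['cy'])/c['fy'],1]; p=M[:3,3]+(z-M[2,3])/r[2]*r; return ((p[:2]-O)@e).round(1),((p[:2]-O)@n).round(1)
print('end corners',px(219,80,44),px(424,80,44)); print('cover edge',px(256,312,38),px(388,312,38)); print('TCP',(o['eef_pos'][:2]-O)@e,(o['eef_pos'][:2]-O)@n)
print('ledge',px(322,128,33),px(322,140,33),px(322,157,28))
for v in range(84,172,3): print(v,((P[v,322,:2]-O)@e).round(1),P[v,322,2].round(1),end=' | ')
print()
for v in range(296,330,3): print(v,((P[v,260,:2]-O)@e).round(1),P[v,260,2].round(1),P[v,387,2].round(1),end=' | ')
E
```

```text
end corners (np.float64(134.0), np.float64(54.5)) (np.float64(133.5), np.float64(-53.5))
cover edge (np.float64(-3.5), np.float64(43.1)) (np.float64(-3.9), np.float64(-41.3))
TCP 40.27146129365168 -0.07193069566078435
ledge (np.float64(109.4), np.float64(0.4)) (np.float64(102.8), np.float64(0.4)) (np.float64(92.8), np.float64(0.5))
84 133.5 26.6 | 87 132.0 26.4 | 90 130.4 25.4 | 93 128.8 25.9 | 96 127.1 27.1 | 99 125.5 26.4 | 102 123.9 26.4 | 105 121.4 41.4 | 108 119.8 42.1 | 111 118.9 26.7 | 114 117.2 26.9 | 117 115.6 25.9 | 120 113.9 27.1 | 123 112.2 26.9 | 126 110.5 26.8 | 129 108.9 32.3 | 132 107.2 32.9 | 135 105.6 32.5 | 138 103.9 32.3 | 141 102.2 32.6 | 144 100.5 30.8 | 147 98.7 30.1 | 150 97.0 29.9 | 153 95.2 28.3 | 156 93.4 28.4 | 159 91.6 26.9 | 162 89.7 25.6 | 165 88.0 26.9 | 168 83.9 3.6 | 171 81.9 2.9 | 
296 -8.4 2.4 3.4 | 299 -10.5 3.2 3.6 | 302 -12.8 3.2 3.2 | 305 -15.3 3.2 27.8 | 308 -17.7 3.1 29.1 | 311 -4.3 34.9 35.8 | 314 -4.9 38.0 38.4 | 317 -7.1 37.8 38.4 | 320 -8.8 38.7 39.3 | 323 -11.2 38.2 38.0 | 326 -13.9 37.2 37.8 | 329 47.1 151.4 38.0 |
```

>>> {"api": "step_arm", "payload": {"series": [{"rx": 0, "ry": 0, "rz": 0, "dx": 0, "dy": 0.0, "dz": -0.015, "grip": 0}, {"rx": 0, "ry": 0, "rz": 0, "dx": 0, "dy": 0.0, "dz": -0.035, "grip": 0}, {"rx": 0, "ry": 0, "rz": 0, "dx": 0, "dy": 0.0, "dz": -0.055, "grip": 0}, {"rx": 0, "ry": 0, "rz": 0, "dx": 0, "dy": 0.0, "dz": -0.072, "grip": 0}, {"rx": 0, "ry": 0, "rz": 0, "dx": 0, "dy": 0.0, "dz": -0.085, "grip": 0}, {"rx": 0, "ry": 0, "rz": 0, "dx": 0, "dy": 0.0, "dz": -0.095, "grip": 0}, {"rx": 0, "ry": 0, "rz": 0, "dx": 0, "dy": 0.0, "dz": -0.103, "grip": 0}, {"rx": 0, "ry": 0, "rz": 0, "dx": 0, "dy": 0.0, "dz": -0.108, "grip": 0}, {"rx": 0, "ry": 0, "rz": 0, "dx": 0, "dy": 0.0, "dz": -0.111, "grip": 0}, {"rx": 0, "ry": 0, "rz": 0, "dx": 0, "dy": 0.0, "dz": -0.111, "grip": 0}]}}

```text
time: 6.33
eef_pos: [512.8, 163.2, 11.5]
tool_rot: [-180.0, 0.0, 80.0]
contact_force: [0.4, 0.0, -0.6]
opening: 13.8
finger_force: 58.7
```

>>> {"api": "step_arm", "payload": {"series": [{"rx": 0, "ry": 0, "rz": 0, "dx": 0, "dy": 0.0, "dz": -0.0007, "grip": 0}, {"rx": 0, "ry": 0, "rz": 0, "dx": 0, "dy": 0.0, "dz": -0.0014, "grip": 0}, {"rx": 0, "ry": 0, "rz": 0, "dx": 0, "dy": 0.0, "dz": -0.0021, "grip": 0}, {"rx": 0, "ry": 0, "rz": 0, "dx": 0, "dy": 0.0, "dz": -0.0028, "grip": 0}, {"rx": 0, "ry": 0, "rz": 0, "dx": 0, "dy": 0.0, "dz": -0.0035, "grip": 0}, {"rx": 0, "ry": 0, "rz": 0, "dx": 0, "dy": 0.0, "dz": -0.004, "grip": 0}, {"rx": 0, "ry": 0, "rz": 0, "dx": 0, "dy": 0.0, "dz": -0.0045, "grip": 0}, {"rx": 0, "ry": 0, "rz": 0, "dx": 0, "dy": 0.0, "dz": -0.0045, "grip": 0}, {"rx": 0, "ry": 0, "rz": 0, "dx": 0, "dy": 0.0, "dz": -0.0045, "grip": 0}, {"rx": 0, "ry": 0, "rz": 0, "dx": 0, "dy": 0.0, "dz": -0.0045, "grip": 0}]}}

```text
time: 7.17
eef_pos: [512.8, 163.3, 7.1]
tool_rot: [-180.0, 0.0, 80.0]
contact_force: [-0.0, -0.6, -0.5]
opening: 13.7
finger_force: 58.7
```

>>> {"api": "step_arm", "payload": {"series": [{"rx": 0, "ry": 0, "rz": 0, "dx": 0, "dy": 0.0, "dz": -0.0003, "grip": 0}, {"rx": 0, "ry": 0, "rz": 0, "dx": 0, "dy": 0.0, "dz": -0.0006, "grip": 0}, {"rx": 0, "ry": 0, "rz": 0, "dx": 0, "dy": 0.0, "dz": -0.0006, "grip": 0}, {"rx": 0, "ry": 0, "rz": 0, "dx": 0, "dy": 0.0, "dz": -0.0006, "grip": 0.18}, {"rx": 0, "ry": 0, "rz": 0, "dx": 0, "dy": 0.0, "dz": -0.0006, "grip": 0.22}, {"rx": 0, "ry": 0, "rz": 0, "dx": 0, "dy": 0.0, "dz": -0.0006, "grip": 0.28}, {"rx": 0, "ry": 0, "rz": 0, "dx": 0, "dy": 0.0, "dz": -0.0006, "grip": 0.34}, {"rx": 0, "ry": 0, "rz": 0, "dx": 0, "dy": 0.0, "dz": -0.0006, "grip": 0.4}, {"rx": 0, "ry": 0, "rz": 0, "dx": 0, "dy": 0.0, "dz": -0.0006, "grip": 0.4}, {"rx": 0, "ry": 0, "rz": 0, "dx": 0, "dy": 0.0, "dz": -0.0006, "grip": 0.4}]}}

```text
time: 8.0
eef_pos: [512.8, 163.3, 6.5]
tool_rot: [-180.0, 0.0, 80.0]
contact_force: [0.4, -0.2, 0.2]
opening: 34.6
finger_force: 0.0
```

>>> {"api": "step_arm", "payload": {"series": [{"rx": 0, "ry": 0, "rz": 0, "dx": 0, "dy": 0.0, "dz": 0.002, "grip": 0.4}, {"rx": 0, "ry": 0, "rz": 0, "dx": 0, "dy": 0.0, "dz": 0.006, "grip": 0.4}, {"rx": 0, "ry": 0, "rz": 0, "dx": 0, "dy": 0.0, "dz": 0.015, "grip": 0.4}, {"rx": 0, "ry": 0, "rz": 0, "dx": 0, "dy": 0.0, "dz": 0.03, "grip": 0.4}, {"rx": 0, "ry": 0, "rz": 0, "dx": 0, "dy": 0.0, "dz": 0.05, "grip": 0.4}, {"rx": 0, "ry": 0, "rz": 0, "dx": 0, "dy": 0.0, "dz": 0.08, "grip": 0.4}, {"rx": 0, "ry": 0, "rz": 0, "dx": 0, "dy": 0.0, "dz": 0.11, "grip": 0.4}, {"rx": 0, "ry": 0, "rz": 0, "dx": 0, "dy": 0.0, "dz": 0.12, "grip": 0.4}, {"rx": 0, "ry": 0, "rz": 0, "dx": 0, "dy": 0.0, "dz": 0.12, "grip": 0.4}, {"rx": 0, "ry": 0, "rz": 0, "dx": 0, "dy": 0.0, "dz": 0.12, "grip": 0.4}]}}

```text
time: 8.83
eef_pos: [512.9, 163.6, 127.2]
tool_rot: [179.9, -0.1, 80.0]
contact_force: [-0.7, -0.8, -0.6]
opening: 34.3
finger_force: 0.0
```

```bash
python3 - <<'E'
from h import *
im,d,c,M=cam('wrist','w4.png'); o=arm.get_obs();print(o['eef_pos'],o['contact_force'])
im,d,c,M=cam('top');P=cloud(d,c,fixedM(c))
m=np.zeros(d.shape,bool); m[262:300,370:398]=1; m&=(P[...,2]>46)&(P[...,2]<60);print(cv2.minAreaRect(P[m][:,:2].astype(np.float32)))
E
```

```text
[512.35015051 163.48424053 126.2809451 ] [-0.62628543 -0.56536992 -0.30033477]
((469.1701965332031, -89.27710723876953), (10.213438034057617, 59.09914016723633), 80.20313262939453)
```

View pics/w4.png

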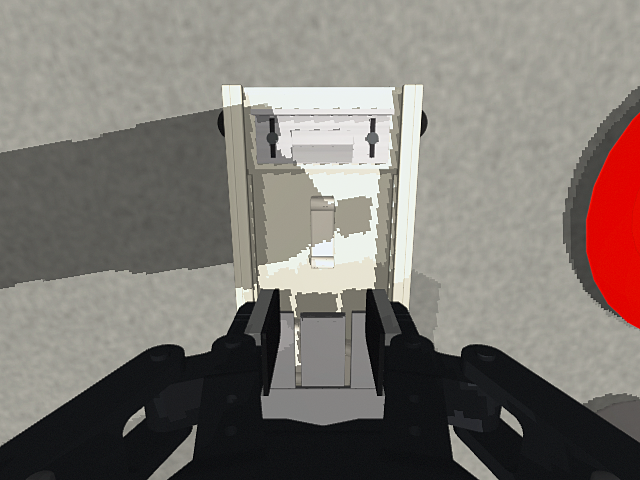

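The rest lies flat and straight on the floor at about (322,232), with the cover still open. Next I push the thumb bar from behind.

>>> {"api": "step_arm", "payload": {"series": [{"rx": 0, "ry": 0, "rz": 0, "dx": -0.006, "dy": -0.035, "dz": 0, "grip": 0}, {"rx": 0, "ry": 0, "rz": 0, "dx": -0.012, "dy": -0.07, "dz": 0, "grip": 0}, {"rx": 0, "ry": 0, "rz": 0, "dx": -0.018, "dy": -0.105, "dz": 0, "grip": 0}, {"rx": 0, "ry": 0, "rz": 0, "dx": -0.025, "dy": -0.143, "dz": 0, "grip": 0}, {"rx": 0, "ry": 0, "rz": 0, "dx": -0.031, "dy": -0.18, "dz": 0, "grip": 0}, {"rx": 0, "ry": 0, "rz": 0, "dx": -0.037, "dy": -0.215, "dz": 0, "grip": 0}, {"rx": 0, "ry": 0, "rz": 0, "dx": -0.043, "dy": -0.25, "dz": 0, "grip": 0}, {"rx": 0, "ry": 0, "rz": 0, "dx": -0.047, "dy": -0.27, "dz": 0, "grip": 0}, {"rx": 0, "ry": 0, "rz": 0, "dx": -0.048, "dy": -0.2785, "dz": 0, "grip": 0}, {"rx": 0, "ry": 0, "rz": 0, "dx": -0.048, "dy": -0.2785, "dz": 0, "grip": 0}]}}

```text
time: 9.77
eef_pos: [463.8, -117.2, 125.8]
tool_rot: [-179.9, 0.0, 79.8]
contact_force: [-0.3, 0.4, -1.2]
opening: 0.2
finger_force: 0.0
```

```bash
python3 - <<'E'
from h import *
im,d,c,M=cam('wrist','w5.png'); o=arm.get_obs();print(o['eef_pos'],o['tool_rot'],o['contact_force'],o['opening'])
P=cloud(d,c,M); m=(P[...,2]>45)&(P[...,2]<54)&(abs(P[...,0]-469)<40)&(abs(P[...,1]+89)<22)
q=P[m]; print(m.sum(),cv2.minAreaRect(q[:,:2].astype(np.float32)),np.median(q[:,2]))
m=(P[...,2]>34)&(P[...,2]<42)&(abs(P[...,0]-469)<45)&(P[...,1]<-40)&(P[...,1]>-80);print(np.median(P[m][:,2]))
E
```

```text
[ 464.39215515 -115.26670897  125.81088491] [-1.79913534e+02 -7.62291877e-03  7.99341579e+01] [ 0.03880921  0.19845636 -0.6456637 ] 0.25846809979563407
1859 ((468.29754638671875, -90.54142761230469), (9.959442138671875, 59.786720275878906), 79.86454772949219) 49.27260762959878
36.764099798322306
```

View pics/w5.png

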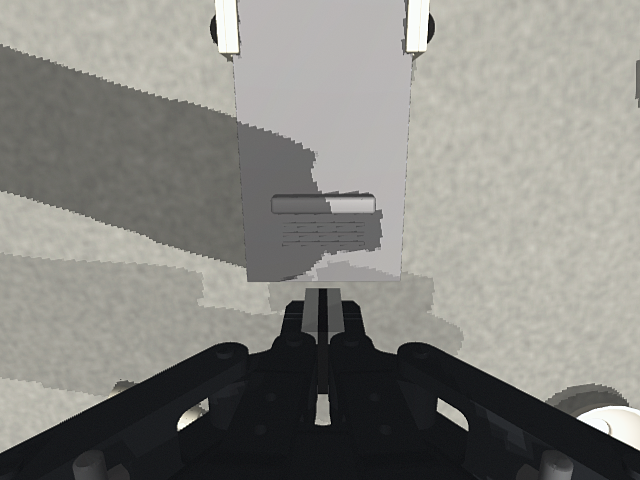

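The bar is centred ahead of the shut fingers at about (323,204). The gap is clear, so I go down behind it.

>>> {"api": "step_arm", "payload": {"series": [{"rx": 0, "ry": 0, "rz": 0, "dx": 0, "dy": 0, "dz": -0.02, "grip": 0}, {"rx": 0, "ry": 0, "rz": 0, "dx": 0, "dy": 0, "dz": -0.045, "grip": 0}, {"rx": 0, "ry": 0, "rz": 0, "dx": 0, "dy": 0, "dz": -0.062, "grip": 0}, {"rx": 0, "ry": 0, "rz": 0, "dx": 0, "dy": 0, "dz": -0.072, "grip": 0}, {"rx": 0, "ry": 0, "rz": 0, "dx": 0, "dy": 0, "dz": -0.078, "grip": 0}, {"rx": 0, "ry": 0, "rz": 0, "dx": 0, "dy": 0, "dz": -0.082, "grip": 0}, {"rx": 0, "ry": 0, "rz": 0, "dx": 0, "dy": 0, "dz": -0.0825, "grip": 0}, {"rx": 0, "ry": 0, "rz": 0, "dx": 0, "dy": 0, "dz": -0.0825, "grip": 0}, {"rx": 0, "ry": 0, "rz": 0, "dx": 0, "dy": 0, "dz": -0.0825, "grip": 0}, {"rx": 0, "ry": 0, "rz": 0, "dx": 0, "dy": 0, "dz": -0.0825, "grip": 0}]}}

```text
time: 10.65
eef_pos: [465.2, -115.1, 44.6]
tool_rot: [179.9, -0.0, 80.0]
contact_force: [0.2, 0.1, -0.2]
opening: -0.2
finger_force: 0.0
```

>>> {"api": "step_arm", "payload": {"series": [{"rx": 0, "ry": 0, "rz": 0, "dx": 0.0003, "dy": 0.0015, "dz": 0, "grip": 0}, {"rx": 0, "ry": 0, "rz": 0, "dx": 0.0005, "dy": 0.003, "dz": 0, "grip": 0}, {"rx": 0, "ry": 0, "rz": 0, "dx": 0.0008, "dy": 0.0045, "dz": 0, "grip": 0}, {"rx": 0, "ry": 0, "rz": 0, "dx": 0.001, "dy": 0.006, "dz": 0, "grip": 0}, {"rx": 0, "ry": 0, "rz": 0, "dx": 0.0013, "dy": 0.0075, "dz": 0, "grip": 0}, {"rx": 0, "ry": 0, "rz": 0, "dx": 0.0016, "dy": 0.009, "dz": 0, "grip": 0}, {"rx": 0, "ry": 0, "rz": 0, "dx": 0.0018, "dy": 0.0105, "dz": 0, "grip": 0}, {"rx": 0, "ry": 0, "rz": 0, "dx": 0.0021, "dy": 0.012, "dz": 0, "grip": 0}, {"rx": 0, "ry": 0, "rz": 0, "dx": 0.0024, "dy": 0.0135, "dz": 0, "grip": 0}, {"rx": 0, "ry": 0, "rz": 0, "dx": 0.0026, "dy": 0.015, "dz": 0, "grip": 0}]}}

```text
time: 11.48
eef_pos: [467.5, -100.3, 44.1]
tool_rot: [180.0, 0.0, 80.0]
contact_force: [-0.0, -1.4, 0.9]
opening: 0.3
finger_force: 0.8
```

>>> {"api": "step_arm", "payload": {"series": [{"rx": 0, "ry": 0, "rz": 0, "dx": 0.0005, "dy": 0.003, "dz": 0, "grip": 0}, {"rx": 0, "ry": 0, "rz": 0, "dx": 0.0011, "dy": 0.0065, "dz": 0, "grip": 0}, {"rx": 0, "ry": 0, "rz": 0, "dx": 0.0017, "dy": 0.01, "dz": 0, "grip": 0}, {"rx": 0, "ry": 0, "rz": 0, "dx": 0.0023, "dy": 0.0135, "dz": 0, "grip": 0}, {"rx": 0, "ry": 0, "rz": 0, "dx": 0.003, "dy": 0.017, "dz": 0, "grip": 0}, {"rx": 0, "ry": 0, "rz": 0, "dx": 0.0036, "dy": 0.0205, "dz": 0, "grip": 0}, {"rx": 0, "ry": 0, "rz": 0, "dx": 0.0042, "dy": 0.024, "dz": 0, "grip": 0}, {"rx": 0, "ry": 0, "rz": 0, "dx": 0.0048, "dy": 0.0275, "dz": 0, "grip": 0}, {"rx": 0, "ry": 0, "rz": 0, "dx": 0.0054, "dy": 0.031, "dz": 0, "grip": 0}, {"rx": 0, "ry": 0, "rz": 0, "dx": 0.006, "dy": 0.0345, "dz": 0, "grip": 0}]}}

```text
time: 12.32
eef_pos: [473.4, -65.3, 44.0]
tool_rot: [-180.0, -0.0, 80.0]
contact_force: [-0.9, -1.3, 0.2]
opening: 0.0
finger_force: 0.4
```

>>> {"api": "step_arm", "payload": {"series": [{"rx": 0, "ry": 0, "rz": 0, "dx": 0.0005, "dy": 0.003, "dz": 0, "grip": 0}, {"rx": 0, "ry": 0, "rz": 0, "dx": 0.0011, "dy": 0.0065, "dz": 0, "grip": 0}, {"rx": 0, "ry": 0, "rz": 0, "dx": 0.0017, "dy": 0.01, "dz": 0, "grip": 0}, {"rx": 0, "ry": 0, "rz": 0, "dx": 0.0023, "dy": 0.0135, "dz": 0, "grip": 0}, {"rx": 0, "ry": 0, "rz": 0, "dx": 0.003, "dy": 0.017, "dz": 0, "grip": 0}, {"rx": 0, "ry": 0, "rz": 0, "dx": 0.0036, "dy": 0.0205, "dz": 0, "grip": 0}, {"rx": 0, "ry": 0, "rz": 0, "dx": 0.0042, "dy": 0.024, "dz": 0, "grip": 0}, {"rx": 0, "ry": 0, "rz": 0, "dx": 0.0048, "dy": 0.0275, "dz": 0, "grip": 0}, {"rx": 0, "ry": 0, "rz": 0, "dx": 0.0054, "dy": 0.031, "dz": 0, "grip": 0}, {"rx": 0, "ry": 0, "rz": 0, "dx": 0.006, "dy": 0.0345, "dz": 0, "grip": 0}]}}

```text
time: 13.15
eef_pos: [479.5, -30.8, 44.0]
tool_rot: [-180.0, -0.0, 80.0]
contact_force: [-0.9, -0.6, -0.9]
opening: -0.1
finger_force: 0.3
```

>>> {"api": "step_arm", "payload": {"series": [{"rx": 0, "ry": 0, "rz": 0, "dx": 0.0003, "dy": 0.002, "dz": 0, "grip": 0}, {"rx": 0, "ry": 0, "rz": 0, "dx": 0.0007, "dy": 0.004, "dz": 0, "grip": 0}, {"rx": 0, "ry": 0, "rz": 0, "dx": 0.001, "dy": 0.006, "dz": 0, "grip": 0}, {"rx": 0, "ry": 0, "rz": 0, "dx": 0.0014, "dy": 0.008, "dz": 0, "grip": 0}, {"rx": 0, "ry": 0, "rz": 0, "dx": 0.0017, "dy": 0.01, "dz": 0, "grip": 0}, {"rx": 0, "ry": 0, "rz": 0, "dx": 0.0021, "dy": 0.012, "dz": 0, "grip": 0}, {"rx": 0, "ry": 0, "rz": 0, "dx": 0.0024, "dy": 0.014, "dz": 0, "grip": 0}, {"rx": 0, "ry": 0, "rz": 0, "dx": 0.0028, "dy": 0.016, "dz": 0, "grip": 0}, {"rx": 0, "ry": 0, "rz": 0, "dx": 0.0031, "dy": 0.018, "dz": 0, "grip": 0}, {"rx": 0, "ry": 0, "rz": 0, "dx": 0.0035, "dy": 0.02, "dz": 0, "grip": 0}]}}

```text
time: 13.98
eef_pos: [482.9, -11.0, 44.0]
tool_rot: [-180.0, -0.0, 80.0]
contact_force: [-0.6, 0.0, 0.4]
opening: 0.2
finger_force: 0.3
```

>>> {"api": "step_arm", "payload": {"series": [{"rx": 0, "ry": 0, "rz": 0, "dx": 0.0001, "dy": 0.0008, "dz": 0, "grip": 0}, {"rx": 0, "ry": 0, "rz": 0, "dx": 0.0003, "dy": 0.0016, "dz": 0, "grip": 0}, {"rx": 0, "ry": 0, "rz": 0, "dx": 0.0004, "dy": 0.0024, "dz": 0, "grip": 0}, {"rx": 0, "ry": 0, "rz": 0, "dx": 0.0006, "dy": 0.0032, "dz": 0, "grip": 0}, {"rx": 0, "ry": 0, "rz": 0, "dx": 0.0007, "dy": 0.004, "dz": 0, "grip": 0}, {"rx": 0, "ry": 0, "rz": 0, "dx": 0.0008, "dy": 0.0048, "dz": 0, "grip": 0}, {"rx": 0, "ry": 0, "rz": 0, "dx": 0.001, "dy": 0.0056, "dz": 0, "grip": 0}, {"rx": 0, "ry": 0, "rz": 0, "dx": 0.0011, "dy": 0.0064, "dz": 0, "grip": 0}, {"rx": 0, "ry": 0, "rz": 0, "dx": 0.0013, "dy": 0.0072, "dz": 0, "grip": 0}, {"rx": 0, "ry": 0, "rz": 0, "dx": 0.0014, "dy": 0.008, "dz": 0, "grip": 0}]}}

```text
time: 14.82
eef_pos: [484.3, -3.3, 44.1]
tool_rot: [180.0, 0.0, 80.0]
contact_force: [-0.9, -2.6, 1.2]
opening: -0.2
finger_force: 1.1
```

>>> {"api": "step_arm", "payload": {"series": [{"rx": 0, "ry": 0, "rz": 0, "dx": 0.0001, "dy": 0.0005, "dz": 0, "grip": 0}, {"rx": 0, "ry": 0, "rz": 0, "dx": 0.0002, "dy": 0.001, "dz": 0, "grip": 0}, {"rx": 0, "ry": 0, "rz": 0, "dx": 0.0003, "dy": 0.0015, "dz": 0, "grip": 0}, {"rx": 0, "ry": 0, "rz": 0, "dx": 0.0003, "dy": 0.002, "dz": 0, "grip": 0}, {"rx": 0, "ry": 0, "rz": 0, "dx": 0.0004, "dy": 0.0025, "dz": 0, "grip": 0}, {"rx": 0, "ry": 0, "rz": 0, "dx": 0.0005, "dy": 0.003, "dz": 0, "grip": 0}, {"rx": 0, "ry": 0, "rz": 0, "dx": 0.0006, "dy": 0.0035, "dz": 0, "grip": 0}, {"rx": 0, "ry": 0, "rz": 0, "dx": 0.0007, "dy": 0.004, "dz": 0, "grip": 0}, {"rx": 0, "ry": 0, "rz": 0, "dx": 0.0008, "dy": 0.0045, "dz": 0, "grip": 0}, {"rx": 0, "ry": 0, "rz": 0, "dx": 0.0009, "dy": 0.005, "dz": 0, "grip": 0}]}}

```text
time: 15.65
eef_pos: [485.1, 1.2, 44.1]
tool_rot: [180.0, 0.0, 80.0]
contact_force: [-1.5, -6.1, 2.0]
opening: -0.1
finger_force: 3.3
```

>>> {"api": "step_arm", "payload": {"series": [{"rx": 0, "ry": 0, "rz": 0, "dx": 0.0001, "dy": 0.0004, "dz": 0, "grip": 0}, {"rx": 0, "ry": 0, "rz": 0, "dx": 0.0001, "dy": 0.0008, "dz": 0, "grip": 0}, {"rx": 0, "ry": 0, "rz": 0, "dx": 0.0002, "dy": 0.0012, "dz": 0, "grip": 0}, {"rx": 0, "ry": 0, "rz": 0, "dx": 0.0003, "dy": 0.0016, "dz": 0, "grip": 0}, {"rx": 0, "ry": 0, "rz": 0, "dx": 0.0003, "dy": 0.002, "dz": 0, "grip": 0}, {"rx": 0, "ry": 0, "rz": 0, "dx": 0.0004, "dy": 0.0024, "dz": 0, "grip": 0}, {"rx": 0, "ry": 0, "rz": 0, "dx": 0.0005, "dy": 0.0028, "dz": 0, "grip": 0}, {"rx": 0, "ry": 0, "rz": 0, "dx": 0.0006, "dy": 0.0032, "dz": 0, "grip": 0}, {"rx": 0, "ry": 0, "rz": 0, "dx": 0.0006, "dy": 0.0036, "dz": 0, "grip": 0}, {"rx": 0, "ry": 0, "rz": 0, "dx": 0.0007, "dy": 0.004, "dz": 0, "grip": 0}]}}

```text
time: 16.48
eef_pos: [485.9, 5.5, 44.1]
tool_rot: [180.0, 0.0, 80.0]
contact_force: [-0.5, -5.1, 2.6]
opening: -0.2
finger_force: 2.6
```

>>> {"api": "step_arm", "payload": {"series": [{"rx": 0, "ry": 0, "rz": 0, "dx": 0.0001, "dy": 0.0003, "dz": 0, "grip": 0}, {"rx": 0, "ry": 0, "rz": 0, "dx": 0.0001, "dy": 0.0006, "dz": 0, "grip": 0}, {"rx": 0, "ry": 0, "rz": 0, "dx": 0.0002, "dy": 0.0009, "dz": 0, "grip": 0}, {"rx": 0, "ry": 0, "rz": 0, "dx": 0.0002, "dy": 0.0012, "dz": 0, "grip": 0}, {"rx": 0, "ry": 0, "rz": 0, "dx": 0.0003, "dy": 0.0015, "dz": 0, "grip": 0}, {"rx": 0, "ry": 0, "rz": 0, "dx": 0.0003, "dy": 0.0018, "dz": 0, "grip": 0}, {"rx": 0, "ry": 0, "rz": 0, "dx": 0.0004, "dy": 0.0021, "dz": 0, "grip": 0}, {"rx": 0, "ry": 0, "rz": 0, "dx": 0.0004, "dy": 0.0024, "dz": 0, "grip": 0}, {"rx": 0, "ry": 0, "rz": 0, "dx": 0.0005, "dy": 0.0027, "dz": 0, "grip": 0}, {"rx": 0, "ry": 0, "rz": 0, "dx": 0.0005, "dy": 0.003, "dz": 0, "grip": 0}]}}

```text
time: 17.32
eef_pos: [486.4, 8.4, 44.1]
tool_rot: [180.0, 0.0, 80.0]
contact_force: [-0.5, -5.4, 2.2]
opening: 0.0
finger_force: 2.6
```

>>> {"api": "step_arm", "payload": {"series": [{"rx": 0, "ry": 0, "rz": 0, "dx": 0, "dy": 0.0002, "dz": 0, "grip": 0}, {"rx": 0, "ry": 0, "rz": 0, "dx": 0.0001, "dy": 0.0004, "dz": 0, "grip": 0}, {"rx": 0, "ry": 0, "rz": 0, "dx": 0.0001, "dy": 0.0006, "dz": 0, "grip": 0}, {"rx": 0, "ry": 0, "rz": 0, "dx": 0.0001, "dy": 0.0008, "dz": 0, "grip": 0}, {"rx": 0, "ry": 0, "rz": 0, "dx": 0.0002, "dy": 0.001, "dz": 0, "grip": 0}, {"rx": 0, "ry": 0, "rz": 0, "dx": 0.0002, "dy": 0.0012, "dz": 0, "grip": 0}, {"rx": 0, "ry": 0, "rz": 0, "dx": 0.0002, "dy": 0.0014, "dz": 0, "grip": 0}, {"rx": 0, "ry": 0, "rz": 0, "dx": 0.0003, "dy": 0.0016, "dz": 0, "grip": 0}, {"rx": 0, "ry": 0, "rz": 0, "dx": 0.0003, "dy": 0.0018, "dz": 0, "grip": 0}, {"rx": 0, "ry": 0, "rz": 0, "dx": 0.0003, "dy": 0.002, "dz": 0, "grip": 0}]}}

```text
time: 18.15
eef_pos: [486.7, 10.4, 44.1]
tool_rot: [180.0, 0.0, 80.0]
contact_force: [-0.8, -5.8, 1.9]
opening: 0.4
finger_force: 2.6
```

>>> {"api": "step_arm", "payload": {"series": [{"rx": 0, "ry": 0, "rz": 0, "dx": 0, "dy": 0.0002, "dz": 0, "grip": 0}, {"rx": 0, "ry": 0, "rz": 0, "dx": 0.0001, "dy": 0.0004, "dz": 0, "grip": 0}, {"rx": 0, "ry": 0, "rz": 0, "dx": 0.0001, "dy": 0.0006, "dz": 0, "grip": 0}, {"rx": 0, "ry": 0, "rz": 0, "dx": 0.0001, "dy": 0.0008, "dz": 0, "grip": 0}, {"rx": 0, "ry": 0, "rz": 0, "dx": 0.0002, "dy": 0.001, "dz": 0, "grip": 0}, {"rx": 0, "ry": 0, "rz": 0, "dx": 0.0002, "dy": 0.0012, "dz": 0, "grip": 0}, {"rx": 0, "ry": 0, "rz": 0, "dx": 0.0002, "dy": 0.0014, "dz": 0, "grip": 0}, {"rx": 0, "ry": 0, "rz": 0, "dx": 0.0003, "dy": 0.0015, "dz": 0, "grip": 0}, {"rx": 0, "ry": 0, "rz": 0, "dx": 0.0003, "dy": 0.0015, "dz": 0, "grip": 0}, {"rx": 0, "ry": 0, "rz": 0, "dx": 0.0003, "dy": 0.0015, "dz": 0, "grip": 0}]}}

```text
time: 18.98
eef_pos: [487.0, 13.1, 43.9]
tool_rot: [-180.0, -0.0, 80.1]
contact_force: [-0.0, -0.0, -0.0]
opening: 0.1
finger_force: 0.0
```

>>> {"api": "step_arm", "payload": {"series": [{"rx": 0, "ry": 0, "rz": 0, "dx": 0, "dy": 0.0002, "dz": 0, "grip": 0}, {"rx": 0, "ry": 0, "rz": 0, "dx": 0.0001, "dy": 0.0004, "dz": 0, "grip": 0}, {"rx": 0, "ry": 0, "rz": 0, "dx": 0.0001, "dy": 0.0006, "dz": 0, "grip": 0}, {"rx": 0, "ry": 0, "rz": 0, "dx": 0.0001, "dy": 0.0008, "dz": 0, "grip": 0}, {"rx": 0, "ry": 0, "rz": 0, "dx": 0.0002, "dy": 0.001, "dz": 0, "grip": 0}, {"rx": 0, "ry": 0, "rz": 0, "dx": 0.0002, "dy": 0.001, "dz": 0, "grip": 0}, {"rx": 0, "ry": 0, "rz": 0, "dx": 0.0002, "dy": 0.001, "dz": 0, "grip": 0}, {"rx": 0, "ry": 0, "rz": 0, "dx": 0.0002, "dy": 0.001, "dz": 0, "grip": 0}, {"rx": 0, "ry": 0, "rz": 0, "dx": 0.0002, "dy": 0.001, "dz": 0, "grip": 0}, {"rx": 0, "ry": 0, "rz": 0, "dx": 0.0002, "dy": 0.001, "dz": 0, "grip": 0}]}}

```text
time: 19.82
eef_pos: [487.2, 13.3, 44.1]
tool_rot: [180.0, -0.0, 80.0]
contact_force: [0.4, 0.4, -0.0]
opening: 0.0
finger_force: 0.0
```

>>> {"api": "step_arm", "payload": {"series": [{"rx": 0, "ry": 0, "rz": 0, "dx": -0.0005, "dy": -0.003, "dz": 0, "grip": 0}, {"rx": 0, "ry": 0, "rz": 0, "dx": -0.001, "dy": -0.006, "dz": 0, "grip": 0}, {"rx": 0, "ry": 0, "rz": 0, "dx": -0.001, "dy": -0.006, "dz": 0.01, "grip": 0}, {"rx": 0, "ry": 0, "rz": 0, "dx": -0.001, "dy": -0.006, "dz": 0.04, "grip": 0}, {"rx": 0, "ry": 0, "rz": 0, "dx": 0, "dy": 0, "dz": 0.07, "grip": 0}, {"rx": 0, "ry": 0, "rz": 0, "dx": 0.005, "dy": 0.025, "dz": 0.09, "grip": 0}, {"rx": 0, "ry": 0, "rz": 0, "dx": 0.01, "dy": 0.055, "dz": 0.1, "grip": 0}, {"rx": 0, "ry": 0, "rz": 0, "dx": 0.015, "dy": 0.09, "dz": 0.1, "grip": 0}, {"rx": 0, "ry": 0, "rz": 0, "dx": 0.02, "dy": 0.115, "dz": 0.1, "grip": 0}, {"rx": 0, "ry": 0, "rz": 0, "dx": 0.022, "dy": 0.13, "dz": 0.1, "grip": 0}]}}

```text
time: 20.65
eef_pos: [509.5, 146.8, 144.2]
tool_rot: [180.0, -0.1, 80.2]
contact_force: [0.5, 0.2, -0.1]
opening: -0.3
finger_force: 0.0
```

```bash
python3 - <<'E'
from h import *
cam('wrist');im,d,c,M=cam('wrist','w6.png');P=cloud(d,c,M);o=arm.get_obs();print(o['eef_pos'],o['contact_force'])
e=np.array([np.cos(np.radians(80.1)),np.sin(np.radians(80.1))]);n=np.array([-e[1],e[0]]);O=np.array([506,122])
X=(P[...,:2]-O)@e;Y=(P[...,:2]-O)@n
for y0 in (-28,-8,8,28):
    for x0 in range(60,135,6):
        m=(abs(Y-y0)<5)&(abs(X-x0)<1.5); print(x0,np.median(P[m][:,2]).round(1) if m.any() else None,end=' | ')
    print()
im,d,c,M=cam('top');P=cloud(d,c,fixedM(c));m=np.zeros(d.shape,bool); m[240:310,290:412]=1; m&=(P[...,2]>46)&(P[...,2]<56);q=P[m][:,:2].astype(np.float32)
r=cv2.minAreaRect(q);print(r,(np.array(r[0])-O)@e)
E
```

```text
[509.19902363 146.47414273 143.73337463] [-0.37742185 -0.28463266  0.31873359]
60 37.0 | 66 37.2 | 72 37.1 | 78 37.3 | 84 37.3 | 90 37.2 | 96 37.1 | 102 37.0 | 108 37.3 | 114 37.3 | 120 40.4 | 126 26.0 | 132 26.1 | 
60 36.1 | 66 36.2 | 72 36.4 | 78 36.1 | 84 36.3 | 90 36.4 | 96 36.3 | 102 36.1 | 108 36.3 | 114 37.6 | 120 40.7 | 126 26.3 | 132 26.2 | 
60 36.3 | 66 36.1 | 72 36.0 | 78 36.2 | 84 35.9 | 90 36.1 | 96 36.2 | 102 36.1 | 108 36.1 | 114 38.0 | 120 40.7 | 126 26.2 | 132 26.0 | 
60 36.9 | 66 37.3 | 72 37.2 | 78 37.1 | 84 37.2 | 90 37.1 | 96 37.1 | 102 37.3 | 108 37.1 | 114 37.1 | 120 40.6 | 126 26.4 | 132 26.3 | 
((495.1500244140625, 58.71306610107422), (138.011474609375, 108.77943420410156), 80.38377380371094) -64.20997534811629
```

View pics/w6.png

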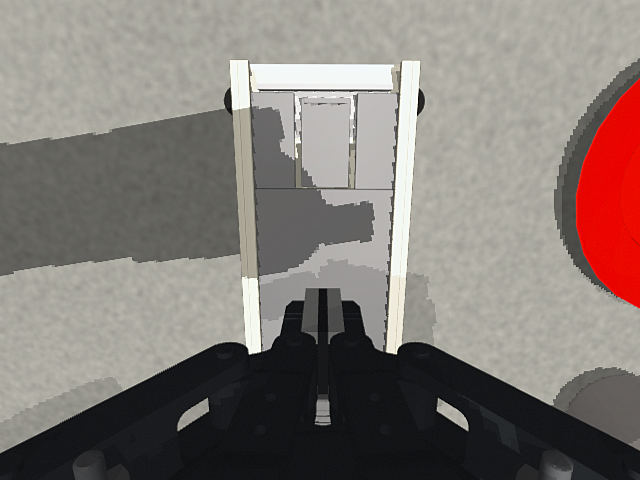

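The cover's edge stands against the catch at row ~92. The tongue (u 300–352) lies level along its whole length, so it has clicked down. The robot touches nothing.

```bash
python3 -c "
from bench import order; print(order.job_done())"
```

```text
the job is handed in; nothing more can be done
None
```

I laid the rest flat in the box and pushed the cover until its tongue clicked behind the catch, touching nothing else, then handed the job in; the hand-in returned no verdict.

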